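Lay out the weighing station for the next centrifuge run

TASK

Lay out the weighing station for the next centrifuge run. First stand the empty steel bucket upright on the scale's round pan, and only then put the blue cap on top of the bucket, properly seated. Stand the amber jar on the pad between the tube rack and the scale, and the red-capped jar on the pad directly behind the rack (behind as seen from the robot), each upright and wholly on its pad; the pad behind the scale stays empty, and the green-capped jar is left alone where it is.

Things in the scene. Friction and masses are not known exactly. Their poses are not given: they have to be found in the camera images.
- bucket: Empty open steel centrifuge bucket, a round cup with a blue band near its foot, 56 mm outside diameter, 4 mm wall (48 mm bore), 70 mm high, about 0.22 kg; stands upright on the bench at the start. Origin at the centre of its underside, z up.
- cap: Blue plastic bucket cap, right way up on the bench: plug 38 mm in diameter, 0 to 6 mm high; flange 58 mm in diameter, 6 to 11 mm; round grip stub 22 mm in diameter, 11 to 38 mm; 0.05 kg. Origin at the centre of the plug's underside, z up. Seated, the plug is in the bucket's bore, the flange flat on the rim, and the cap's origin 64 mm above the bucket's.
- jar_amber: Amber glass jar, upright on the bench: body 50 mm in diameter up to 58 mm high, with a paper label band round it; black screw cap 47 mm in diameter, 78 mm high overall; about 0.15 kg. Origin at the centre of its underside, z up. Taken to the pad between rack and scale.
- jar_red: White plastic jar, upright on the bench: body 50 mm in diameter up to 58 mm high, with a paper label band round it; red screw cap 47 mm in diameter, 78 mm high overall; about 0.15 kg. Origin at the centre of its underside, z up. Taken to the pad behind the rack.
- jar_green: White plastic jar, upright on the bench: body 50 mm in diameter up to 58 mm high, with a paper label band round it; green screw cap 47 mm in diameter, 78 mm high overall; about 0.15 kg. Origin at the centre of its underside, z up. A bystander among the other things: it must not be shifted.
- rack: Fixed white tube rack with five capped tubes in it, 90 mm (x) by 100 mm (y), 64 mm high, the tube caps reaching 82 mm. It stands at the left or the right end of the mat's front row. Origin at the centre of its underside.
- scale: Fixed grey bench scale, 120 mm wide (y), housing from 90 mm in front of to 55 mm behind the origin, display and two buttons towards the robot; round steel pan 92 mm in diameter, its top 30 mm above the bench, rigid. It stands at the other end of the front row from the rack. Origin on the bench plane directly below the centre of the pan.
- pad_a: One of three identical fixed dark round rubber pads, 76 mm in diameter, 3 mm thick, on the blue-green mat (turned up to 9 degrees): one lies between rack and scale, one behind the rack, one behind the scale (behind = about 150 mm farther from the robot). Which pad is which changes with every start. Origin at the centre of its underside.
- pad_b: One of three identical fixed dark round rubber pads, 76 mm in diameter, 3 mm thick, on the blue-green mat (turned up to 9 degrees): one lies between rack and scale, one behind the rack, one behind the scale (behind = about 150 mm farther from the robot). Which pad is which changes with every start. Origin at the centre of its underside.
- pad_c: One of three identical fixed dark round rubber pads, 76 mm in diameter, 3 mm thick, on the blue-green mat (turned up to 9 degrees): one lies between rack and scale, one behind the rack, one behind the scale (behind = about 150 mm farther from the robot). Which pad is which changes with every start. Origin at the centre of its underside.
There are look-alikes about, which are no part of the job. What is shaped like the pad_c but pink or yellow is not meant.

How it is judged:
By the outcome, as a careful person would: the job done as asked, in the order asked, and still so for the second after the job is handed in, with the robot touching nothing.
It also fails if it takes over 120 s, if anything falls off the work surface, if the arm or the gripper's body presses on something with over 40 N, if the wrist force passes 120 N, or if a joint passes its speed limit or range.

ROBOT

A 6-joint arm with a two-finger parallel gripper is mounted at the origin on the work surface. World frame = base frame: x ahead of the robot, y to its left, z up, the work surface at z = 0. Lengths are in mm, angles in degrees, forces in N, time in s.
With the tool pointing down it reaches from about 250 to 775 mm from the base axis. Payload 4 kg.
Tool frame: the origin (TCP) lies midway between the tips of the shut fingers; the grasp point (between the pads) lies r.pinch_z behind it (r.pinch_z is the distance from the TCP to the grasp point, in mm); z points along the fingers, y is the line along which they close (so a half turn about z gives the same grasp; the last joint's range is limited). The gripper opens to 94 mm and grips with 3 to 60 N. Pads are 16 mm wide; open, the fingers measure 119 mm over their backs; the gripper's body (75 mm by 177 mm) begins 78 mm behind the grasp point.
Start: joints at [-82.225, 4.996, 78.535, -0, 96.463, -5.907], TCP at [130.091, -534.412, 205.506] pointing down, gripper open.
Joint ranges: [-177.83, 177.83], [-43.37, 116.18], [15.69, 146.23], [-61.86, 241.86], [9.47, 152.12], [-147.06, 147.06]. Speed limits (degrees/s): [159.86, 159.86, 180, 180, 180, 180].

INTERFACE

Orientations are given as [roll, pitch, yaw] about the fixed x, y, z axes, in that order (R = Rz(yaw) Ry(pitch) Rx(roll)).
In Python, from station import r gives the robot as it stands. The module is installed in compiled form; this text tells all that it offers.
- The arm moves only by the tool send_rows, never from a script. Its argument "motion" is a list that holds one entry, the list of rows, each a list of 5 numbers: the finger opening in cm, from 0 to 9.4, then the shift along the tool's x, y, z in cm, then the turn about the tool's z in units of 8 degrees (1.0 is 8 degrees). A call has exactly 10 rows; each row is the pose to reach, as a shift and turn from the pose commanded when the call began, along the tool's axes at that moment; what a row does not reach only later rows make up. A row lasts 1/8 s, in which the tool goes at most 62.5 mm and 10.7 degrees, less where a joint would pass 70% of its speed; a pose out of reach is approached as far as the arm can. A call with a gripper value outside its range is refused whole. The fingers move at their own pace and stop on an object; "squeeze" is the grip in N (left out, the last holds). Time passes only in rows, so rows that repeat a pose let the fingers close, or fill a call up. It gives the time, the measured TCP pose, the force, the opening and the grip force at its end, in the units of the state.
- r.sense(): the state, without advancing time (a new reading comes with each control period).
- r.snapshot(name): name is "side" or "top" or "wrist"; returns a dict with "image" (480x640x3 uint8, red, green, blue), "range_z" (480x640 float32, mm along the optical axis (not along the pixel's ray), 0 where there is no reading), "mtx" (3x3 intrinsics, pixels), "rvec" (rotation vector, rad) and "tvec" (3), from world to camera coordinates, as OpenCV has them. Camera axes: x right, y down, z forward; pixel columns grow to the right and rows downward; lengths in mm; the calibration is good to about 2 mm. A picture is of the moment at which its call begins.
- r.hand_in(): hands the job in; it is judged then, once.
The state is a dict: "time": time; "qpos": joint angles; "dq": joint speeds; "joint_efforts": joint torques, N m; "ee_pos": TCP position; "orientation": TCP orientation; "force": force on the tool from outside, world axes, zero at the start; "moment": the same for the moment, N m; "grip_width": opening from 0.0 (shut) to 1.0 (fully open); "grasp_force": force on a finger pad.
Only numpy, scipy, OpenCV 4.12 (cv2) and the standard library are available. Lean on these libraries where they do the work, as an engineer would, in place of code of your own. Each camera call takes 0.05 s, during which the arm holds its last target. There are 200 camera calls.

## Working session

There is one attempt and no reset: what is moved stays moved. The work goes in short steps, Python scripts to look and compute and a tool call to move; the robot and the scene stay as the last step left them, time stands still between calls to the robot, and variables do not carry over. Pictures are saved under pics/ and viewed, at most 14 in all, crops included, and the job is handed in when it is done.

Besides the shell and the picture viewer there is one more tool, called as name(argument=value, ...), one argument or row to a line, values as JSON. send_rows: Moves the arm, as the interface text tells. Its arguments: {"type":"object","properties":{"motion":{"type":"array","items":{"type":"array","items":{"type":"array","items":{"type":"number"}}}},"squeeze":{"type":"number"}},"required":["motion"]}

```bash
mkdir -p pics; cat > h.py <<'E'
import numpy as np, cv2
from station import r
def snap(n,fn=None):
    s=r.snapshot(n)
    if fn: cv2.imwrite('pics/'+fn,s['image'][:,:,::-1])
    R=cv2.Rodrigues(np.array(s['rvec'],float))[0]; t=np.array(s['tvec'],float).ravel()
    K=np.array(s['mtx']); z=s['range_z'].astype(float)
    v,u=np.mgrid[0:480,0:640]
    c=np.stack([(u-K[0,2])/K[0,0]*z,(v-K[1,2])/K[1,1]*z,z],-1)
    P=(c-t)@R   # R^T (c-t)
    P[z==0]=np.nan
    return s['image'],P
E
python3 - <<'E'
from h import *
print(r.sense(), r.pinch_z)
for n in('top','side'):
    im,P=snap(n,n+'1.png'); np.savez(n+'1.npz',im=im,P=P)
    print(n,[P[v,u].round(0) for v,u in((240,320),(100,100),(100,540),(400,100),(400,540))])
E
```

```text
{'time': 0.0, 'qpos': array([-8.22242541e+01,  5.03961347e+00,  7.86247418e+01,  1.47465904e-03,
        9.64639175e+01, -5.90667798e+00]), 'dq': array([ 0.05671319,  0.03498135,  0.05551579, -0.0084293 ,  0.13980672,
        0.00289188]), 'joint_efforts': array([ 7.73013599e-04, -3.40187895e+01, -3.02423000e+01,  7.19233369e-02,
        3.30881635e-02, -1.77023749e-04]), 'ee_pos': array([ 130.03013312, -533.83306488,  204.29941551]), 'orientation': array([-1.79872559e+02, -1.46582243e-02,  1.36825719e+01]), 'force': array([ 0.33170541,  1.13087612, -0.22275126]), 'moment': array([-0.03780867,  0.02687919, -0.06023394]), 'grasp_force': 0.0, 'grip_width': 1.002743463126816} 18.8
top [array([556.,  17.,  -4.]), array([941., 622.,  -3.]), array([1320., -968., -753.]), array([152., 558.,   3.]), array([ 153., -534.,   -2.])]
side [array([493.,  49.,  64.]), array([1656.,  -25.,  201.]), array([  523., -1619.,   137.]), array([480., 640.,   1.]), array([-91., 140.,   2.])]
```

View pics/top1.png

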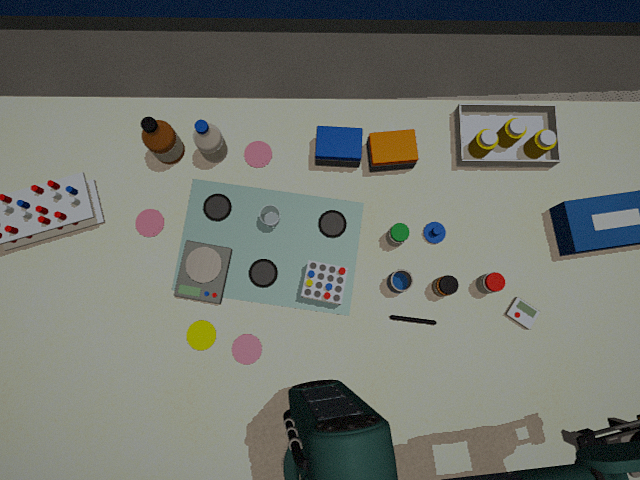

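View pics/side1.png

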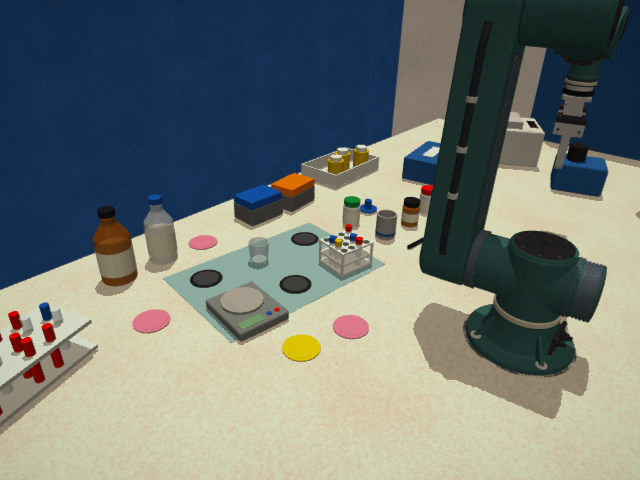

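The top view shows the scale at (203,265), the rack at (325,283), and pads at (263,272) between them, (332,223) behind the rack and (217,207) behind the scale. The bucket is at (399,281), cap (434,232), amber jar (445,286), red jar (490,282), green jar (399,233), and a glass beaker stands on the mat at (269,216). The side view agrees. I'll measure these next.

```bash
python3 - <<'E'
from h import *
d=np.load('top1.npz');P=d['P'];im=d['im'].astype(int)
def circ(name,u,v,zlo,zhi,w=22,mask=None):
    Q=P[v-w:v+w,u-w:u+w].reshape(-1,3);I=im[v-w:v+w,u-w:u+w].reshape(-1,3)
    m=(Q[:,2]>zlo)&(Q[:,2]<zhi)
    if mask: m&=mask(I)
    q=Q[m]
    (c,rad)=cv2.minEnclosingCircle(q[:,:2].astype(np.float32))
    print(name,len(q),'centre',np.round(c,1),'R',round(rad,1),'mean',q.mean(0).round(1),'med z',np.median(q[:,2]).round(1))
circ('bucket',399,281,60,85)
circ('cap stub',434,232,28,50,14); circ('cap',434,232,4,50,14)
circ('amber',445,286,68,90);circ('red',490,282,68,90);circ('green',399,233,68,90)
dark=lambda I:I.sum(1)<200
for n,u,v in(('pad mid',263,272),('pad rack',332,223),('pad scale',217,207)): circ(n,u,v,-6,12,20,dark)
circ('pan',203,265,24,40,26); circ('rack',325,283,50,100,30); circ('beaker',269,216,20,120,18)
E
```

```text
bucket 134 centre [ 445.3 -180.5] R 28.2 mean [ 445.  -181.    67.7] med z 68.2
cap stub 59 centre [ 575.4 -279.3] R 10.7 mean [ 575.4 -278.8   36.2] med z 36.8
cap 384 centre [ 573.5 -278.6] R 41.3 mean [ 574.6 -277.8   14. ] med z 10.4
amber 303 centre [ 434.7 -292.5] R 24.1 mean [ 433.8 -292.3   76.2] med z 76.3
red 304 centre [ 443.  -407.4] R 24.5 mean [ 441.5 -406.7   76.2] med z 76.3
green 284 centre [ 563.6 -177.5] R 23.8 mean [ 563.  -176.8   76.3] med z 76.3
pad mid 551 centre [468.1 164.7] R 37.1 mean [468.  165.1   2.2] med z 2.2
pad rack 374 centre [598.9 -14.1] R 37.3 mean [599.4 -12.7   1.9] med z 1.7
pad scale 602 centre [642.4 289.7] R 37.9 mean [641.4 289.6   1.8] med z 1.8
pan 1427 centre [476.7 316.9] R 79.9 mean [480.5 314.8  28.1] med z 28.1
rack 1498 centre [440.5   8.1] R 66.6 mean [440.6   8.2  65.2] med z 63.1
beaker 186 centre [611.3 146.7] R 27.1 mean [616.4 148.9  43.3] med z 46.0
```

```bash
cat >> h.py <<'E'
def plan(cmd,tgt,yaw):
    a=np.radians(yaw);c,s=np.cos(a),np.sin(a);d=np.subtract(tgt,cmd)
    print('cm',np.round([(d[0]*c+d[1]*s)/10,(d[0]*s-d[1]*c)/10,-d[2]/10],2),'rows',np.ceil(np.linalg.norm(d)/60))
E
python3 - <<'E'
from h import *
d=np.load('top1.npz');P=d['P'];im=d['im'].astype(int)
v0,u0=239,177
S=P[v0:v0+54,u0:u0+54];I=im[v0:v0+54,u0:u0+54]
m=((I.min(2)>115)&(S[...,2]>22)).astype(np.uint8)
n,l,st,ce=cv2.connectedComponentsWithStats(m)
k=1+st[1:,4].argmax();q=S[l==k];print(len(q),cv2.minEnclosingCircle(q[:,:2].astype(np.float32)),q.mean(0),I[26,26],I[45,5])
plan([130.09,-534.41,205.5],[445,-180.5,205],13.68)
E
```

```text
898 ((486.53778076171875, 313.6228332519531), 45.377403259277344) [486.09917823 311.6291787   29.04063482] [133 127 118] [ 95 104  92]
cm [ 38.97 -26.94   0.05] rows 8.0
```

send_rows(
  motion=[
    [[9.4,4.9,-3.4,0,0],[9.4,9.8,-6.8,0,0],[9.4,14.6,-10.1,0,0],[9.4,19.5,-13.5,0,0],[9.4,24.4,-16.8,0,0],[9.4,29.2,-20.2,0,0],[9.4,34.1,-23.6,0,0],[9.4,39,-27,0,0],[9.4,39,-27,0,0],[9.4,39,-27,0,0]],
  ],
  squeeze=15,
)

```text
time: 1.35
ee_pos: [444.7, -180.0, 205.0]
orientation: [-180.0, 0.1, 13.7]
force: [1.1, -0.2, 0.2]
grip_width: 1.001
grasp_force: 0.0
```

```bash
python3 - <<'E'
from h import *
im,P=snap('wrist','w1.png')
m=(P[...,2]>58)&(P[...,2]<85)
n,l,st,ce=cv2.connectedComponentsWithStats(m.astype(np.uint8))
for k in range(1,n):
    if st[k,4]>300:
        q=P[l==k];print(ce[k].round(),st[k,4],cv2.minEnclosingCircle(q[:,:2].astype(np.float32)),q.mean(0).round(1))
E
```

```text
[357.  92.] 2903 ((563.7344360351562, -181.3856658935547), 24.304290771484375) [ 564.2 -181.    77.6]
[121. 181.] 11815 ((442.0799255371094, 4.229955673217773), 67.86982727050781) [444.7   2.9  67.3]
[326. 229.] 1030 ((446.29705810546875, -184.39401245117188), 27.926719665527344) [ 445.6 -184.7   68.1]
[441. 265.] 1961 ((435.8730163574219, -296.8948059082031), 23.92970085144043) [ 440.1 -295.    76. ]
[556. 287.] 2425 ((443.1615905761719, -411.2092590332031), 24.72392463684082) [ 444.9 -407.2   75.2]
```

View pics/w1.png

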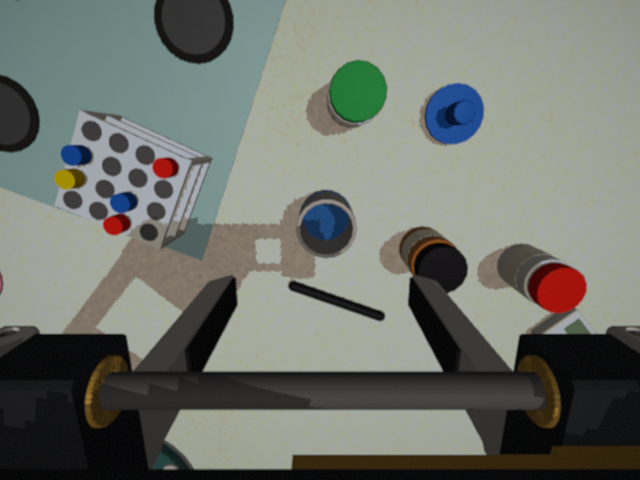

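The wrist view shows the bucket upright at (326,225), clear of the green jar (357,92) and the amber jar (435,262). The two cameras differ by about 4 mm in y, and closing the fingers absorbs that. Going down to grasp.

send_rows(
  motion=[
    [[9.4,0,0.2,5,0],[9.4,0,0.2,10,0],[9.4,0,0.2,14,0],[9.4,0,0.2,17,0],[9.4,0,0.2,17.9,0],[9.4,0,0.2,17.9,0],[5,0,0.2,17.9,0],[5,0,0.2,17.9,0],[5,0,0.2,17.9,0],[5,0,0.2,17.9,0]],
  ],
  squeeze=20,
)

```text
time: 2.65
ee_pos: [446.0, -182.1, 27.0]
orientation: [179.9, -0.0, 13.7]
force: [0.6, -2.5, 0.8]
grip_width: 0.61
grasp_force: 0.9
```

send_rows(
  motion=[
    [[5,0,0,0,0],[5,0,0,0,0],[5,0,0,0,0],[5,0,0,-1,0],[5,0,0,-4,0],[5,0,0,-8,0],[5,0,0,-12,0],[5,0,0,-15,0],[5,0,0,-15,0],[5,0,0,-15,0]],
  ],
  squeeze=20,
)

```text
time: 3.9
ee_pos: [444.6, -181.1, 174.5]
orientation: [-179.9, 0.2, 13.7]
force: [0.3, 1.0, -3.6]
grip_width: 0.598
grasp_force: 20.0
```

```bash
python3 - <<'E'
from h import *
print(r.sense()['grip_width']*94)
plan([445.6,-181.8,176.5],[486.5,311.5,176.5],13.68)
E
```

```text
56.23993411029375
cm [ 15.64 -46.96  -0.  ] rows 9.0
```

send_rows(
  motion=[
    [[5,0.8,-2.4,0,0],[5,2.3,-7,0,0],[5,4.2,-12.6,0,0],[5,6.2,-18.6,0,0],[5,8.2,-24.6,0,0],[5,10.2,-30.6,0,0],[5,12.2,-36.6,0,0],[5,14,-42,0,0],[5,15.3,-46,0,0],[5,15.6,-47,0,0]],
  ],
)

```text
time: 5.15
ee_pos: [484.2, 313.6, 172.9]
orientation: [179.9, 0.3, 13.9]
force: [0.2, 0.0, -2.9]
grip_width: 0.597
grasp_force: 20.0
```

```bash
python3 - <<'E'
from h import *
for n,f in(('top','t2.png'),('wrist','w2.png')):
    im,P=snap(n,f)
    m=(P[...,2]>26)&(P[...,2]<34)&(im.min(2)>100)&(np.hypot(P[...,0]-486,P[...,1]-312)<60)
    q=P[m];print(n,len(q),len(q) and (q.mean(0).round(1),cv2.minEnclosingCircle(q[:,:2].astype(np.float32))))
print(r.sense()['ee_pos'])
E
```

```text
top 283 (array([479.5, 287.6,  29.1]), ((481.48907470703125, 283.77435302734375), 44.876461029052734))
wrist 4526 (array([503.7, 309.2,  30.2]), ((493.2730712890625, 310.3588562011719), 55.7958869934082))
[484.8787376  311.8924461  173.89451338]
```

View pics/w2.png

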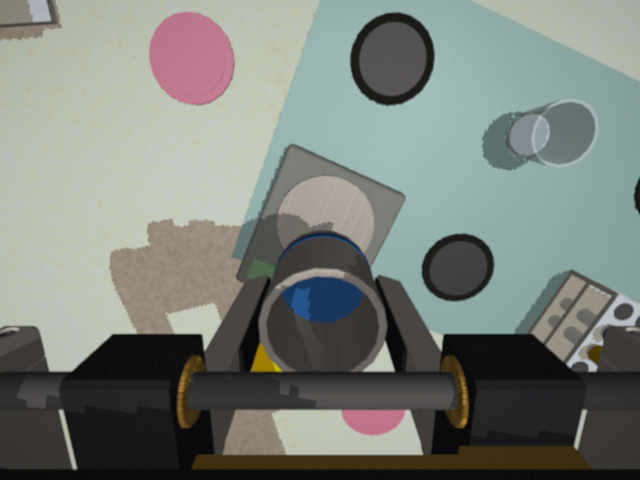

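The bucket is held upright above the pan (pan centre about (326,222) in the wrist view), so I'll lower it.

send_rows(
  motion=[
    [[5,0,0,3,0],[5,0,0,6,0],[5,0,0,9,0],[5,0,0,10.5,0],[5,0,0,11.3,0],[5,0,0,11.7,0],[5,0,0,11.9,0],[5,0,0,11.9,0],[5,0,0,11.9,0],[5,0,0,11.9,0]],
  ],
)

```text
time: 6.5
ee_pos: [486.2, 312.0, 57.8]
orientation: [-180.0, -0.0, 13.7]
force: [0.6, -0.2, -2.4]
grip_width: 0.6
grasp_force: 20.0
```

send_rows(
  motion=[
    [[5,0,0,0.1,0],[5,0,0,0.15,0],[5,0,0,0.15,0],[6.2,0,0,0.15,0],[7.5,0,0,0.15,0],[8.5,0,0,0.15,0],[8.5,0,0,0.15,0],[8.5,0,0,-2,0],[8.5,0,0,-7,0],[8.5,0,0,-12,0]],
  ],
)

```text
time: 7.75
ee_pos: [485.7, 311.6, 178.1]
orientation: [180.0, 0.1, 13.7]
force: [0.3, 0.3, -0.5]
grip_width: 0.906
grasp_force: 0.0
```

```bash
python3 - <<'E'
from h import *
im,P=snap('wrist','w3.png')
m=(P[...,2]>92)&(P[...,2]<106)&(np.hypot(P[...,0]-486,P[...,1]-312)<50)
q=P[m];print(len(q),len(q) and (q.mean(0).round(1),cv2.minEnclosingCircle(q[:,:2].astype(np.float32))))
print(r.sense()['ee_pos'])
plan([486.5,311.8,177.5],[575.5,-281,177],13.68)
E
```

```text
1387 (array([486. , 310.4,  99. ]), ((486.1748962402344, 310.42901611328125), 28.102062225341797))
[489.06724379 313.33647961 187.33969142]
cm [-5.37e+00  5.97e+01  5.00e-02] rows 10.0
```

View pics/w3.png

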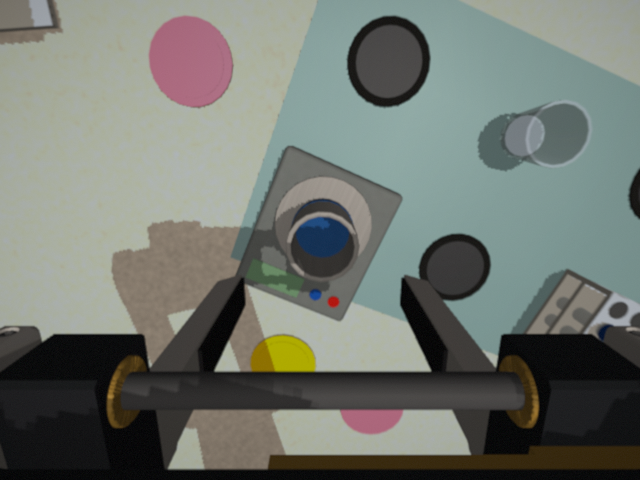

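The bucket stands upright on the pan, with its rim centre measured at (486,310.4,99) and its image at (322,245). Moving to the cap.

send_rows(
  motion=[
    [[8.5,-0.2,2,0,0],[7.5,-0.6,7,0,0],[6.5,-1.1,12.6,0,0],[5.5,-1.7,18.6,0,0],[5,-2.2,24.7,0,0],[5,-2.8,30.8,0,0],[5,-3.3,36.9,0,0],[5,-3.9,43,0,0],[5,-4.4,49,0,0],[5,-4.9,54,0,0]],
  ],
)

```text
time: 9.05
ee_pos: [564.3, -227.3, 174.7]
orientation: [-179.9, 0.2, 13.6]
force: [0.9, -0.4, 0.7]
grip_width: 0.531
grasp_force: 0.0
```

send_rows(
  motion=[
    [[5,-0.3,3.8,0,0],[5,-0.5,5.7,0,0],[5,-0.5,5.7,1,0],[5,-0.5,5.7,2,0],[5,-0.5,5.7,2.7,0],[5,-0.5,5.7,2.7,0],[5,-0.5,5.7,2.7,0],[5,-0.5,5.7,2.7,0],[5,-0.5,5.7,2.7,0],[5,-0.5,5.7,2.7,0]],
  ],
)

```text
time: 10.3
ee_pos: [574.8, -281.1, 150.7]
orientation: [180.0, -0.0, 13.7]
force: [-0.7, -0.3, -0.1]
grip_width: 0.532
grasp_force: 0.0
```

```bash
python3 - <<'E'
from h import *
im,P=snap('wrist','w4.png')
m=(P[...,2]>30)&(P[...,2]<45)&(np.hypot(P[...,0]-575,P[...,1]+281)<50)
q=P[m];print(len(q),len(q) and (q.mean(0).round(1),cv2.minEnclosingCircle(q[:,:2].astype(np.float32))))
m=(im[...,2]>90)&(im[...,0]<60)&(P[...,2]<14)&(np.hypot(P[...,0]-575,P[...,1]+281)<50)
q=P[m];print(cv2.minEnclosingCircle(q[:,:2].astype(np.float32)),np.nanmedian(q[:,2]))
print(r.sense()['ee_pos'])
E
```

```text
510 (array([ 578.1, -284.1,   37.8]), ((577.37060546875, -284.3544921875), 10.80362606048584))
((577.4448852539062, -283.94866943359375), 28.297014236450195) 11.22517711755349
[ 574.81184208 -281.14415244  150.61680403]
```

View pics/w4.png

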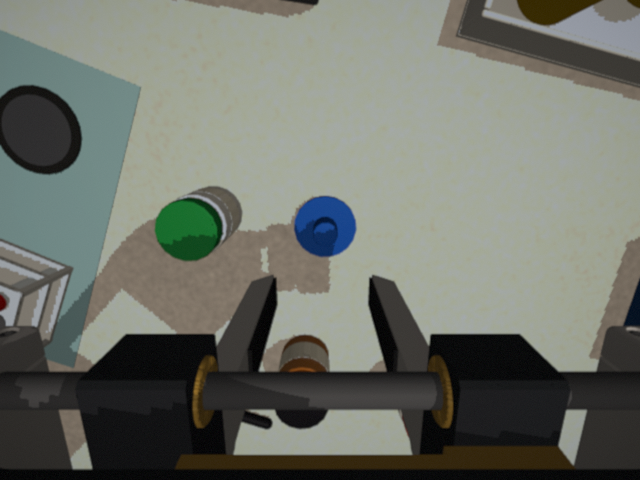

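The cap is at (325,226) with its stub upright, the green jar is at (190,230), and nothing is in the way. Grasping the stub.

send_rows(
  motion=[
    [[5,0.1,0.2,4,0],[5,0.1,0.2,8,0],[5,0.1,0.2,11,0],[5,0.1,0.2,13,0],[5,0.1,0.2,13.6,0],[5,0.1,0.2,13.6,0],[1.5,0.1,0.2,13.6,0],[1.5,0.1,0.2,13.6,0],[1.5,0.1,0.2,13.6,0],[1.5,0.1,0.2,13.6,0]],
  ],
  squeeze=15,
)

```text
time: 11.6
ee_pos: [576.6, -283.0, 15.2]
orientation: [179.9, -0.0, 13.7]
force: [-0.4, -1.0, 2.5]
grip_width: 0.23
grasp_force: 15.0
```

send_rows(
  motion=[
    [[1.5,0,0,0,0],[1.5,0,0,0,0],[1.5,0,0,0,0],[1.5,0,0,-1,0],[1.5,0,0,-4,0],[1.5,0,0,-8,0],[1.5,0,0,-12,0],[1.5,0,0,-15,0],[1.5,0,0,-16,0],[1.5,0,0,-16,0]],
  ],
)

```text
time: 12.85
ee_pos: [576.2, -282.7, 174.3]
orientation: [180.0, -0.0, 13.7]
force: [0.1, 0.8, -1.3]
grip_width: 0.234
grasp_force: 15.0
```

```bash
python3 - <<'E'
from h import *
s=r.sense();print(s['grip_width']*94,s['grasp_force'],s['ee_pos'])
plan([577,-282.7,174.5],[486.4,311.6,174.5],13.68)
E
```

```text
22.03882753957488 14.999770671129227 [ 576.18323745 -282.7300114   174.33649329]
cm [  5.25 -59.89  -0.  ] rows 11.0
```

send_rows(
  motion=[
    [[1.5,0.2,-2,0,0],[1.5,0.5,-6,0,0],[1.5,1,-11.5,0,0],[1.5,1.5,-17.5,0,0],[1.5,2,-23.5,0,0],[1.5,2.6,-29.5,0,0],[1.5,3.1,-35.5,0,0],[1.5,3.6,-41.5,0,0],[1.5,4.1,-47,0,0],[1.5,4.4,-50,0,0]],
  ],
)

```text
time: 14.1
ee_pos: [497.8, 216.7, 172.5]
orientation: [-180.0, 0.2, 13.9]
force: [-0.5, -0.6, -0.6]
grip_width: 0.229
grasp_force: 15.0
```

send_rows(
  motion=[
    [[1.5,0.3,-4,0,0],[1.5,0.6,-7,0,0],[1.5,0.8,-9,0,0],[1.5,0.85,-9.9,0,0],[1.5,0.85,-9.9,0,0],[1.5,0.85,-9.9,0,0],[1.5,0.85,-9.9,1,0],[1.5,0.85,-9.9,2,0],[1.5,0.85,-9.9,3,0],[1.5,0.85,-9.9,3,0]],
  ],
)

```text
time: 15.35
ee_pos: [484.8, 311.1, 142.6]
orientation: [180.0, 0.2, 13.7]
force: [0.4, -0.3, -1.1]
grip_width: 0.231
grasp_force: 15.0
```

```bash
python3 - <<'E'
from h import *
im,P=snap('wrist','w5.png')
for lo,hi in((92,104),(130,143),(150,170)):
    m=(P[...,2]>lo)&(P[...,2]<hi)&(np.hypot(P[...,0]-486,P[...,1]-312)<35)
    q=P[m];print(len(q),len(q) and (q.mean(0).round(1),cv2.minEnclosingCircle(q[:,:2].astype(np.float32))))
print(r.sense()['ee_pos'])
E
```

```text
720 (array([506.2, 315.9,  99.2]), ((492.8101501464844, 312.19061279296875), 26.62606430053711))
3885 (array([496.1, 312.3, 138.6]), ((485.3060302734375, 309.68182373046875), 29.15131378173828))
2697 (array([489.2, 310.7, 162.7]), ((492.49981689453125, 311.47918701171875), 22.871646881103516))
[485.19273254 311.40126623 143.54881894]
```

View pics/w5.png

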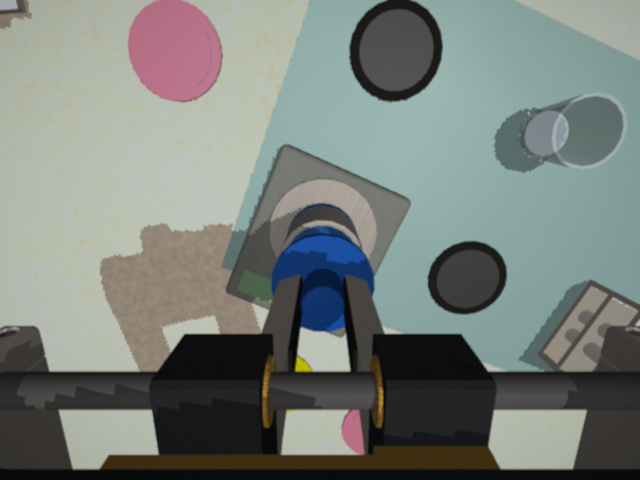

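The cap flange (322,282) is centred over the bucket (322,230) to within about 1 mm. Seating it.

send_rows(
  motion=[
    [[1.5,0.1,0,0.8,0],[1.5,0.1,0,1.8,0],[1.5,0.1,0,2.6,0],[1.5,0.1,0,3.1,0],[1.5,0.1,0,3.4,0],[1.5,0.1,0,3.6,0],[1.5,0.1,0,3.65,0],[1.5,0.1,0,3.65,0],[1.5,0.1,0,3.65,0],[1.5,0.1,0,3.65,0]],
  ],
)

```text
time: 16.65
ee_pos: [486.8, 312.0, 109.2]
orientation: [-180.0, -0.1, 13.7]
force: [-1.8, -1.6, 6.1]
grip_width: 0.232
grasp_force: 15.0
```

send_rows(
  motion=[
    [[1.5,0,0,-0.05,0],[2.6,0,0,-0.05,0],[3.5,0,0,-0.05,0],[4.5,0,0,-0.05,0],[4.5,0,0,-0.05,0],[4.5,0,0,-2,0],[4.5,0,0,-5,0],[4.5,0,0,-8,0],[4.5,0,0,-9.5,0],[4.5,0,0,-9.5,0]],
  ],
)

```text
time: 17.9
ee_pos: [487.1, 312.2, 204.0]
orientation: [-180.0, -0.1, 13.7]
force: [0.8, -0.5, -0.7]
grip_width: 0.482
grasp_force: 0.0
```

```bash
python3 - <<'E'
from h import *
im,P=snap('wrist','w6.png')
for lo,hi in((98,115),(127,140)):
    m=(P[...,2]>lo)&(P[...,2]<hi)&(np.hypot(P[...,0]-486,P[...,1]-312)<50)&(im[...,2]>im[...,0]+50)
    q=P[m];print(len(q),len(q) and (np.median(q,0).round(1),q[:,2].std(),cv2.minEnclosingCircle(q[:,:2].astype(np.float32))))
cv2.imwrite('pics/w6c.png',cv2.resize(im[150:370,200:460,::-1],None,fx=2.5,fy=2.5))
print(r.sense()['ee_pos'])
plan([487.4,312,203],[435,-295.5,203],13.68)
E
```

```text
2978 (array([492.3, 312.4, 105.2]), np.float64(1.114116279290549), ((487.1289978027344, 310.6075744628906), 28.8449764251709))
644 (array([487.9, 310.8, 132. ]), np.float64(1.0031677162304127), ((487.1163024902344, 310.58447265625), 10.940008163452148))
[486.48016478 311.89438027 202.50974001]
cm [-19.46  57.79  -0.  ] rows 11.0
```

View pics/w6c.png

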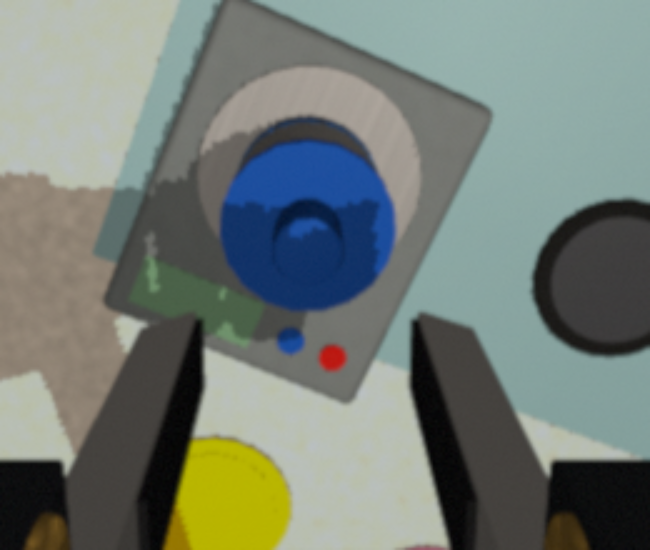

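The cap is seated: flange top measured at 105.2 mm (105 expected), stub top at 132 mm, level and concentric. Next is the amber jar.

send_rows(
  motion=[
    [[5,-0.7,2,0,0],[6,-2.2,6.5,0,0],[7,-4,12,0,0],[8,-6,17.8,0,0],[8,-8,23.6,0,0],[8,-9.9,29.4,0,0],[8,-11.9,35.2,0,0],[8,-13.8,41,0,0],[8,-15.8,46.8,0,0],[8,-17.1,50.8,0,0]],
  ],
)

```text
time: 19.2
ee_pos: [438.1, -224.8, 201.4]
orientation: [-179.9, 0.1, 13.5]
force: [0.4, 0.6, -0.4]
grip_width: 0.851
grasp_force: 0.0
```

send_rows(
  motion=[
    [[8,-1.6,4.8,0,0],[8,-2.3,6.9,0,0],[8,-2.4,7,0,0],[8,-2.4,7,0,0],[8,-2.4,7,2,0],[8,-2.4,7,4,0],[8,-2.4,7,5,0],[8,-2.4,7,5,0],[8,-2.4,7,5,0],[8,-2.4,7,5,0]],
  ],
)

```text
time: 20.45
ee_pos: [434.3, -296.1, 154.0]
orientation: [179.9, -0.1, 13.7]
force: [-0.3, 0.6, -0.3]
grip_width: 0.852
grasp_force: 0.0
```

```bash
python3 - <<'E'
from h import *
im,P=snap('wrist','w7.png')
m=(P[...,2]>65)&(P[...,2]<85)
n,l,st,ce=cv2.connectedComponentsWithStats(m.astype(np.uint8))
for k in range(1,n):
    if st[k,4]>300:
        q=P[l==k];print(ce[k].round(),st[k,4],cv2.minEnclosingCircle(q[:,:2].astype(np.float32)),q.mean(0).round(1))
print(r.sense()['ee_pos'])
E
```

```text
[198.  27.] 3939 ((564.2928466796875, -182.02325439453125), 23.408737182617188) [ 559.6 -184.7   77.4]
[323. 245.] 2970 ((435.36541748046875, -297.761474609375), 23.438018798828125) [ 436.9 -297.3   77.8]
[467. 269.] 3033 ((442.9085388183594, -412.01318359375), 23.793378829956055) [ 444.6 -409.7   77.2]
[ 434.13846182 -296.10074703  153.86298375]
```

send_rows(
  motion=[
    [[8,0,0.1,3.5,0],[8,0,0.1,7.5,0],[8,0,0.1,11,0],[8,0,0.1,12.7,0],[8,0,0.1,13.1,0],[8,0,0.1,13.1,0],[4,0,0.1,13.1,0],[4,0,0.1,13.1,0],[4,0,0.1,13.1,0],[4,0,0.1,13.1,0]],
  ],
  squeeze=18,
)

```text
time: 21.75
ee_pos: [434.2, -296.9, 22.4]
orientation: [180.0, -0.0, 13.7]
force: [0.0, -0.2, 1.8]
grip_width: 0.527
grasp_force: 18.0
```

send_rows(
  motion=[
    [[4,0,0,0,0],[4,0,0,0,0],[4,0,0,0,0],[4,0,0,-1,0],[4,0,0,-4,0],[4,0,0,-8,0],[4,0,0,-12,0],[4,0,0,-13,0],[4,0,0,-13,0],[4,0,0,-13,0]],
  ],
)

```text
time: 23.0
ee_pos: [433.0, -295.9, 149.4]
orientation: [-179.8, 0.2, 13.7]
force: [0.1, -1.3, -1.6]
grip_width: 0.526
grasp_force: 18.0
```

```bash
python3 - <<'E'
from h import *
s=r.sense();print(s['grip_width']*94,s['grasp_force'],s['ee_pos'])
plan([435.2,-296.6,152],[468,162.5,152],13.68)
E
```

```text
49.45773158285885 17.999795973300934 [ 432.96334636 -295.93775694  149.42590416]
cm [ 14.04 -43.83  -0.  ] rows 8.0
```

send_rows(
  motion=[
    [[4,0.6,-2,0,0],[4,2.1,-6.5,0,0],[4,3.9,-12,0,0],[4,5.7,-17.8,0,0],[4,7.5,-23.6,0,0],[4,9.4,-29.4,0,0],[4,11.3,-35.2,0,0],[4,12.9,-40.2,0,0],[4,13.8,-43,0,0],[4,14,-43.8,0,0]],
  ],
)

```text
time: 24.25
ee_pos: [464.8, 164.1, 150.9]
orientation: [-180.0, 0.1, 13.9]
force: [-0.1, -0.4, -1.7]
grip_width: 0.527
grasp_force: 18.0
```

send_rows(
  motion=[
    [[4,0,0,0,0],[4,0,0,2,0],[4,0,0,5,0],[4,0,0,7,0],[4,0,0,8,0],[4,0,0,8,0],[4,0,0,8,0],[4,0,0,8,0],[4,0,0,8,0],[4,0,0,8,0]],
  ],
)

```text
time: 25.5
ee_pos: [466.6, 162.0, 72.2]
orientation: [180.0, -0.0, 13.7]
force: [-0.2, 0.4, -2.3]
grip_width: 0.529
grasp_force: 18.0
```

```bash
python3 - <<'E'
from h import *
im,P=snap('wrist','w8.png');print(r.sense()['ee_pos'])
im,P=snap('top')
d=np.load('top1.npz')['P']
E
```

```text
[466.52044547 161.98314135  72.13980763]
```

View pics/w8.png

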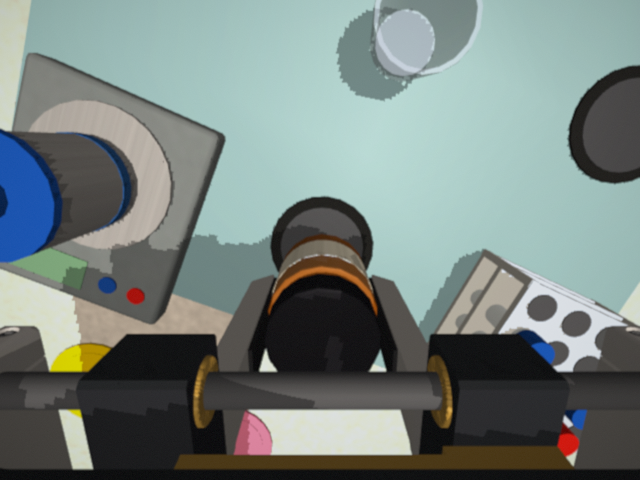

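The amber jar is centred over the middle pad (322,240), clear of the scale and the rack. Lowering it.

send_rows(
  motion=[
    [[4,0.1,0,1.5,0],[4,0.1,0,3,0],[4,0.1,0,4,0],[4,0.1,0,4.4,0],[4,0.1,0,4.6,0],[4,0.1,0,4.7,0],[4,0.1,0,4.75,0],[4,0.1,0,4.75,0],[4,0.1,0,4.75,0],[4,0.1,0,4.75,0]],
  ],
)

```text
time: 26.85
ee_pos: [467.7, 162.2, 25.4]
orientation: [180.0, -0.0, 13.7]
force: [-3.6, -1.7, 5.6]
grip_width: 0.532
grasp_force: 18.0
```

send_rows(
  motion=[
    [[5,0,0,0,0],[5.6,0,0,0,0],[6.4,0,0,0,0],[7,0,0,0,0],[7,0,0,0,0],[7,0,0,-3,0],[7,0,0,-8,0],[7,0,0,-13,0],[7,0,0,-16.5,0],[7,0,0,-17,0]],
  ],
)

```text
time: 28.1
ee_pos: [469.0, 162.5, 197.5]
orientation: [180.0, -0.4, 13.7]
force: [0.7, 0.4, 0.4]
grip_width: 0.747
grasp_force: 0.0
```

```bash
python3 - <<'E'
from h import *
im,P=snap('wrist','w9.png')
m=(P[...,2]>68)&(P[...,2]<88)&(np.hypot(P[...,0]-467,P[...,1]-162)<50)&(im.max(2)<90)
q=P[m];print(len(q),np.median(q,0).round(1),cv2.minEnclosingCircle(q[:,:2].astype(np.float32)))
print(r.sense()['ee_pos'])
plan([469,162.7,194.5],[442.8,-410.8,154.5],13.68)
E
```

```text
2231 [470.5 161.6  81.1] ((468.7801208496094, 160.9983673095703), 23.336856842041016)
[468.23299668 162.32012304 195.87270127]
cm [-16.11  55.1    4.  ] rows 10.0
```

send_rows(
  motion=[
    [[8,-0.6,2,0,0],[8,-1.9,6.5,0,0],[8,-3.5,12,0,0],[8,-5.2,17.8,0,0],[8,-6.9,23.6,0,0],[8,-8.6,29.4,0,0],[8,-10.3,35.2,0,0],[8,-12,41,0,0],[8,-13.7,46.8,0,0],[8,-15,51.2,0,0]],
  ],
)

```text
time: 29.4
ee_pos: [441.2, -372.4, 190.9]
orientation: [-179.7, 0.2, 13.6]
force: [0.2, 0.6, 0.3]
grip_width: 0.854
grasp_force: 0.0
```

send_rows(
  motion=[
    [[8,-0.9,3,0,0],[8,-1.1,3.9,0,0],[8,-1.1,3.9,1,0],[8,-1.1,3.9,3,0],[8,-1.1,3.9,4,0],[8,-1.1,3.9,4,0],[8,-1.1,3.9,4,0],[8,-1.1,3.9,4,0],[8,-1.1,3.9,4,0],[8,-1.1,3.9,4,0]],
  ],
)

```text
time: 30.65
ee_pos: [441.4, -411.5, 154.8]
orientation: [180.0, -0.0, 13.7]
force: [-0.0, 0.3, -0.2]
grip_width: 0.851
grasp_force: 0.0
```

```bash
python3 - <<'E'
from h import *
im,P=snap('wrist','w10.png')
m=(P[...,2]>65)&(P[...,2]<85)
n,l,st,ce=cv2.connectedComponentsWithStats(m.astype(np.uint8))
for k in range(1,n):
    if st[k,4]>300:
        q=P[l==k];print(ce[k].round(),st[k,4],cv2.minEnclosingCircle(q[:,:2].astype(np.float32)),q.mean(0).round(1))
print(r.sense()['ee_pos'])
E
```

```text
[30. 12.] 1476 ((552.625244140625, -190.31405639648438), 18.54775047302246) [ 550.1 -192.6   75.4]
[625. 167.] 3105 ((566.9776611328125, -615.148193359375), 50.276512145996094) [ 551.  -610.1   75.1]
[322. 244.] 2961 ((442.98577880859375, -412.43017578125), 23.439979553222656) [ 444.5 -412.    77.8]
[ 441.31234321 -411.42764125  154.69473016]
```

send_rows(
  motion=[
    [[8,0.1,0.1,3.5,0],[8,0.1,0.1,7.5,0],[8,0.1,0.1,11,0],[8,0.1,0.1,12.8,0],[8,0.1,0.1,13.2,0],[8,0.1,0.1,13.2,0],[4,0.1,0.1,13.2,0],[4,0.1,0.1,13.2,0],[4,0.1,0.1,13.2,0],[4,0.1,0.1,13.2,0]],
  ],
  squeeze=18,
)

```text
time: 31.95
ee_pos: [442.6, -411.9, 23.0]
orientation: [180.0, -0.0, 13.7]
force: [-0.0, 1.5, 2.6]
grip_width: 0.53
grasp_force: 18.0
```

send_rows(
  motion=[
    [[4,0,0,0,0],[4,0,0,0,0],[4,0,0,0,0],[4,0,0,-1,0],[4,0,0,-4,0],[4,0,0,-8,0],[4,0,0,-12,0],[4,0,0,-14,0],[4,0,0,-14,0],[4,0,0,-14,0]],
  ],
)

```text
time: 33.2
ee_pos: [441.9, -411.6, 160.6]
orientation: [-179.9, 0.1, 13.7]
force: [0.3, -0.2, -1.9]
grip_width: 0.53
grasp_force: 18.0
```

```bash
python3 - <<'E'
from h import *
s=r.sense();print(s['grip_width']*94,s['grasp_force'],s['ee_pos'])
plan([444,-411.6,162.5],[600,-16.5,162.5],13.68)
E
```

```text
49.823127198939986 17.999775409698486 [ 441.92999191 -411.58546612  160.63286292]
cm [ 24.5 -34.7  -0. ] rows 8.0
```

send_rows(
  motion=[
    [[4,1.2,-1.7,0,0],[4,4,-5.7,0,0],[4,7.3,-10.3,0,0],[4,10.6,-15,0,0],[4,13.9,-19.7,0,0],[4,17.2,-24.4,0,0],[4,20.5,-29,0,0],[4,23,-32.6,0,0],[4,24.2,-34.3,0,0],[4,24.5,-34.7,0,0]],
  ],
)

```text
time: 34.45
ee_pos: [598.1, -15.7, 161.6]
orientation: [-180.0, 0.1, 13.8]
force: [0.0, -1.5, -2.4]
grip_width: 0.529
grasp_force: 18.0
```

send_rows(
  motion=[
    [[4,0,0,0,0],[4,0,0,2,0],[4,0,0,5,0],[4,0,0,8,0],[4,0,0,9,0],[4,0,0,9,0],[4,0,0,9,0],[4,0,0,9,0],[4,0,0,9,0],[4,0,0,9,0]],
  ],
)

```text
time: 35.7
ee_pos: [598.7, -16.9, 72.9]
orientation: [180.0, -0.0, 13.7]
force: [0.2, -0.1, -1.9]
grip_width: 0.527
grasp_force: 18.0
```

```bash
python3 - <<'E'
from h import *
im,P=snap('wrist','w11.png');print(r.sense()['ee_pos'])
E
```

```text
[598.57060106 -16.85944608  72.67415003]
```

View pics/w11.png

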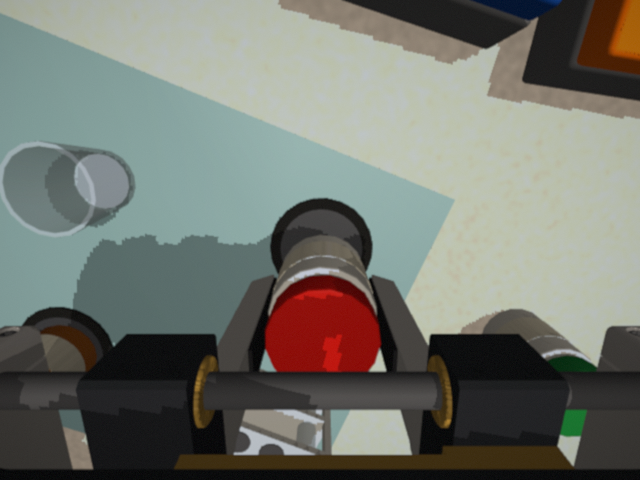

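The red jar is centred over the pad behind the rack (321,240), just as the amber jar was over its own pad. Lowering it, then releasing.

send_rows(
  motion=[
    [[4,0.1,0,1.5,0],[4,0.1,0,3,0],[4,0.1,0,4,0],[4,0.1,0,4.4,0],[4,0.1,0,4.6,0],[4,0.1,0,4.7,0],[4,0.1,0,4.8,0],[4,0.1,0,4.8,0],[4,0.1,0,4.8,0],[4,0.1,0,4.8,0]],
  ],
)

```text
time: 37.0
ee_pos: [599.7, -16.7, 26.0]
orientation: [180.0, -0.1, 13.7]
force: [-3.1, 0.2, 6.5]
grip_width: 0.527
grasp_force: 18.0
```

send_rows(
  motion=[
    [[5,0,0,0,0],[5.6,0,0,0,0],[6.4,0,0,0,0],[7,0,0,0,0],[7,0,0,0,0],[7,0,0,-3,0],[7,0,0,-8,0],[7,0,0,-13,0],[7,0,0,-16.5,0],[7,0,0,-17,0]],
  ],
)

```text
time: 38.25
ee_pos: [601.1, -16.9, 198.1]
orientation: [179.9, -0.4, 13.7]
force: [0.0, 0.6, 0.4]
grip_width: 0.747
grasp_force: 0.0
```

send_rows(
  motion=[
    [[7,-0.5,1.5,0,0],[7,-2,6,0,0],[7,-4,12,0,0],[7,-6,17.5,0,0],[7,-8,23,0,0],[7,-10,28,0,0],[7,-12,32,0,0],[7,-13,34,0,0],[7,-13,34,0,0],[7,-13,34,0,0]],
  ],
)

```text
time: 39.5
ee_pos: [553.9, -376.2, 194.0]
orientation: [-179.9, 0.0, 13.8]
force: [0.3, -0.6, 0.2]
grip_width: 0.744
grasp_force: 0.0
```

```bash
python3 - <<'E'
from h import *
im,P=snap('top','t3.png');snap('side','s3.png')
cv2.imwrite('pics/t3c.png',cv2.resize(im[170:320,160:420,::-1],None,fx=3,fy=3))
for n,x,y,lo,hi in(('amber',468,164,68,95),('red',600,-14,68,95),('green',563,-177,68,95),('bucketcap flange',486,313,95,112),('stub',486,313,125,140)):
    q=P[(P[...,2]>lo)&(P[...,2]<hi)&(np.hypot(P[...,0]-x,P[...,1]-y)<40)]
    print(n,len(q),cv2.minEnclosingCircle(q[:,:2].astype(np.float32)) if len(q) else '',np.median(q[:,2]))
E
```

```text
amber 295 ((467.1512145996094, 164.77157592773438), 23.329416275024414) 79.36495007354333
red 284 ((598.2093505859375, -13.564298629760742), 23.344860076904297) 79.14714118329108
green 282 ((563.7279052734375, -176.92929077148438), 23.473169326782227) 76.5781017395109
bucketcap flange 389 ((486.1789245605469, 313.799072265625), 29.236108779907227) 103.88856528213257
stub 70 ((485.4192199707031, 313.67333984375), 11.081464767456055) 130.53328717814486
```

View pics/t3c.png

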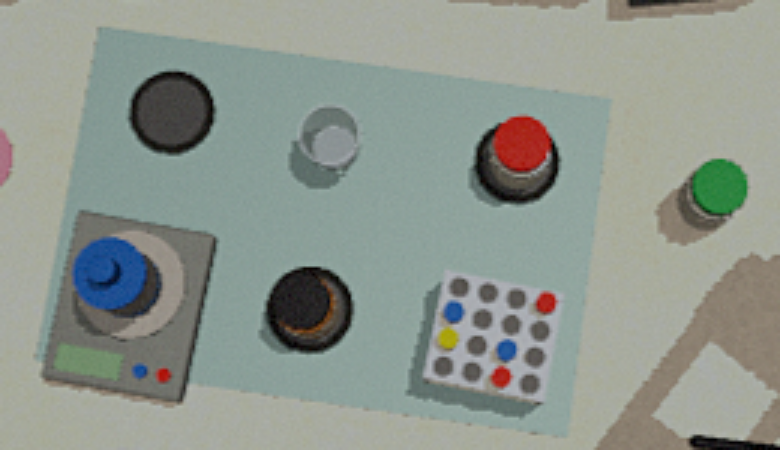

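View pics/s3.png

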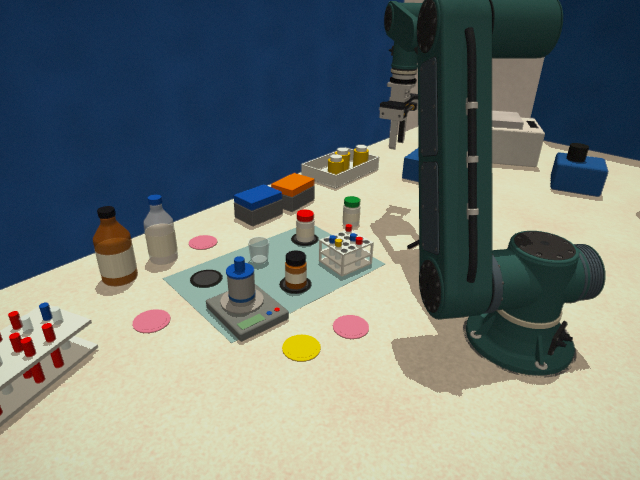

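The final views show the capped bucket on the pan and both jars upright, each within about 1 mm of its pad's centre. The pad behind the scale is empty and the green jar hasn't moved. Handing in.

```bash
python3 -c "
from station import r
print(r.hand_in())"
```

```text
the job is handed in; nothing more can be done
None
```

The job is done and handed in at about 40 s: the bucket is on the pan with its cap seated, the amber and red-capped jars are on their pads, the pad behind the scale is empty and the green-capped jar was not moved; no verdict came back.

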